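# Switch on and brighten the dressing-table lights

## Robot

A 6-joint arm with a two-finger parallel gripper is mounted at the origin on the work surface. World frame = base frame: x ahead of the robot, y to its left, z up, the work surface at z = 0. Lengths are in mm, angles in rad, forces in N, time in s.
With the tool pointing down it reaches from about 300 to 775 mm from the base axis. Payload 14.6 kg.
Tool frame: the origin (TCP) lies on the centre line of the jaws, within the pads' length; the fingertips stand manip.tcp_to_tips ahead of it and the grasp point (between the pads) lies 5 mm behind it (manip.tcp_to_tips is the distance from the TCP to the fingertips, in mm); z points along the fingers, y is the direction in which the jaws open and shut (so a half turn about z gives the same grasp; the last joint's range is limited). The gripper opens to 94 mm and grips with 3 to 60 N. Pads are 16 mm wide; open, the fingers measure 119 mm over their backs; the gripper's body (75 mm by 177 mm) begins 78 mm behind the grasp point.
Start: joints at [-1.288, 0.3, 1.521, -0, 1.321, -0.067], TCP at [188.483, -516.685, 180.746] pointing down, gripper open.
Joint ranges: [-3.03, 3.03], [-0.79, 2.21], [0.23, 2.52], [-1.04, 4.18], [0, 3.07], [-2.55, 2.55]. Speed limits (rad/s): [2.22, 2.22, 2.57, 3.14, 3.14, 3.14].

## Interface

Orientations are given as [roll, pitch, yaw] about the fixed x, y, z axes, in that order (R = Rz(yaw) Ry(pitch) Rx(roll)).
In Python, from cell import manip, optics, workorder gives the robot as it stands. The module is installed in compiled form; this text tells all that it offers.
- The arm moves only by the tool jog_arm, never from a script. Its argument "deltas" is text: rows parted by semicolons, each of 5 numbers parted by spaces: the shift along the tool's x, y, z in mm, then the turn about the tool's z in rad, then the finger opening in mm, from 0 to 94. In form: tx ty tz twist grip; .... A call has exactly 10 rows; each row is the pose to reach, as a shift and turn from the pose commanded when the call began, along the tool's axes at that moment; what a row does not reach only later rows make up. A row lasts 1/8 s, in which the tool goes at most 62.5 mm and 10.7 degrees, less where a joint would pass 70% of its speed; a pose out of reach is approached as far as the arm can. A call with a gripper value outside its range is refused whole. The fingers move at their own pace and stop on an object; "squeeze" is the grip in N (left out, the last holds). Time passes only in rows, so rows that repeat a pose let the fingers close, or fill a call up. It gives the time, the measured TCP pose, the force and the opening at its end, in the units of the state.
- manip.read_state(): the state, without advancing time (a new reading comes with each control period).
- optics.camera(name): name is "scene" or "top" or "wrist"; returns (picture, depth): 400x640x3 uint8, red, green, blue; 400x640 float32, mm along the optical axis (not along the pixel's ray), 0 where there is no reading.
- optics.get_calibration(name): a dict with "intrinsics" (3x3 intrinsics, pixels), "R" (3x3) and "t" (3): a world point X has camera coordinates R X + t; the wrist camera has in their place "hand_eye" (4x4, takes a point from camera to tool coordinates, whose origin is the TCP and whose axes are the flange's). Camera axes: x right, y down, z forward; pixel columns grow to the right and rows downward; lengths in mm; the calibration is good to about 2 mm. A picture is of the moment at which its call begins: read the wrist's pose just before it. get_calibration takes no time and is no camera call.
- workorder.sign_off(): hands the job in, once; it reports no verdict.
The state is a dict: "clock": time; "joints": joint angles; "qd": joint speeds; "effort": joint torques, N m; "eef_pos": TCP position; "eef_rot": TCP orientation; "wrist_force": force on the tool from outside, world axes, zero at the start; "moment": the same for the moment, N m; "finger_gap": finger opening in mm.
Only numpy, scipy, OpenCV 4.12 (cv2) and the standard library are available. Lean on these libraries where they do the work, as an engineer would, in place of code of your own. Each camera call takes 0.05 s, during which the arm holds its last target.

## Task

Switch on the dressing-table lights: with the fingertips, gently press down the raised end of the broad rocker (the end by the white line) until it is fully over, then press the round key and keep it fully down for about two seconds to bring the lights up to full, and withdraw. Do not pick up, tip or push the two switch boxes about, and do not touch the slim-rocker box, the square-key box, the decanter or the lipstick.

Things in the scene. Friction and masses are not known exactly. Their poses are not given: they have to be found in the camera images.
- broad_box: a black square switch box 84 x 84 mm, 28 mm high, about 0.5 kg, standing loose on the table; it carries the BROAD white rocker. Origin: centre of its underside, z up. Its +x axis points horizontally from the middle to the end of the rocker that is raised at the start; at that edge of the housing's top a flush white line (5 x 72 mm, parallel to the edge) marks this end. Any yaw.
- broad_rocker_press (a point): the point to press: on the top face of the raised half of the broad rocker, on its centre line, 22 mm from the hinge line (moves with the rocker). With the half raised it lies about 42 mm above the table, with the rocker fully over 36 mm. The point's x axis is level and points along the box's +x at the start and tips with the rocker.
- broad_rocker (a joint): the broad rocker: a shallow white V of two halves, each 31 mm long and 46 mm wide, meeting at a hinge line over the box's centre, along the box's y axis, 36 mm above the table. 0 rad = off: the half towards +x is raised by 0.30 rad (its tip 45 mm above the table), the other half is level at 36 mm. 0.30 rad = fully over: the +x half is level at 36 mm, the other half raised; 0.30 is a hard stop. Starts between 0 and 0.03. It moves under about 2 N and stays where it is left.
- slim_box: a black square switch box 84 x 84 mm, 28 mm high, about 0.5 kg, standing loose on the table; it carries the SLIM white rocker (same length, 18 mm wide), to be left alone. Origin: centre of its underside, z up. +x towards its raised end and white line.
- slim_rocker (a joint): the slim rocker, 0 rad = off, 0.30 rad = fully over; starts between 0 and 0.03 and is to be left alone
- round_box: a black square switch box 84 x 84 mm, 28 mm high, about 0.5 kg, standing loose on the table; it carries the ROUND white key. Origin: centre of its underside, z up. Any yaw.
- round_key_top (a point): centre of the top face of the round key, 40 mm above the table when up; the key is a disc 42 mm across that stands 12 mm above its housing
- round_key (a joint): the round key's travel: 0 = up, 0.006 m = fully down (hard stop, top 34 mm above the table). A spring returns it; it starts to move at about 2.4 N and is fully down at about 5 N.
- square_box: a black square switch box 84 x 84 mm, 28 mm high, about 0.5 kg, standing loose on the table; it carries the SQUARE white key (22 x 22 mm, top 40 mm above the table), to be left alone. Origin: centre of its underside, z up. 
- square_key (a joint): the square key's travel: 0 = up, 0.006 m = fully down; to be left alone
- decanter: a stoppered glass decanter, 76 mm across, 144 mm high, loose, to be left alone. Origin: centre of its underside.
- lipstick: a black lipstick tube with a brass band, standing upright, 24 mm across, 76 mm high, loose and easily knocked over, to be left alone. Origin: centre of its underside.
Not all that is in view belongs to the job. What is shaped like the round_box but turquoise is not meant. Leave any turquoise look-alike of the broad_box alone.

How it is judged:
By the outcome, as a careful person would: the job done as asked, in the order asked, and still so for the second after the job is handed in, with the robot touching nothing.
It also fails if it takes over 48 s, if anything falls off the work surface, if the arm or the gripper's body presses on something with over 40 N, if the wrist force passes 120 N, or if a joint passes its speed limit or range.

## Working session

There is one attempt and no reset: what is moved stays moved. The work goes in short steps, Python scripts to look and compute and a tool call to move; the robot and the scene stay as the last step left them, time stands still between calls to the robot, and variables do not carry over. Pictures are saved under pics/ and viewed, and the job is handed in when it is done.

Besides the shell and the picture viewer there is one more tool, called as name(argument=value, ...) on one line, values as JSON. jog_arm: Moves the arm, as the interface text tells. Its arguments: {"type":"object","properties":{"deltas":{"type":"string"},"squeeze":{"type":"number"}},"required":["deltas"]}

```bash
mkdir -p pics
python3 - <<'E'
from cell import manip, optics, workorder
import cv2,numpy as np
print(manip.tcp_to_tips, manip.read_state())
for n in("scene","top"):
    p,d=optics.camera(n); cv2.imwrite(f"pics/{n}1.png",p[:,:,::-1]); np.savez(f"{n}1.npz",p=p,d=d)
    print(n,optics.get_calibration(n))
print(optics.get_calibration("wrist"))
E
```

```text
14.0 {'clock': 0.0, 'joints': array([-1.28760083e+00,  3.00465673e-01,  1.52158073e+00,  1.37886682e-05,
        1.32069504e+00, -6.66124655e-02]), 'qd': array([-4.34571639e-05,  2.58475275e-04,  8.54289924e-04, -3.05154120e-04,
        1.59898833e-03, -1.53124958e-04]), 'effort': array([-3.56851167e-03, -5.31807232e+01, -3.52739775e+01,  7.06488127e-02,
        2.42927636e-02, -9.69820371e-05]), 'eef_pos': array([ 188.40797618, -516.41447245,  180.18947205]), 'eef_rot': array([-3.14044730e+00, -8.97932516e-05,  3.49804488e-01]), 'wrist_force': array([0.28755297, 0.2038485 , 0.83243104]), 'moment': array([ 0.08678687,  0.02136711, -0.05413961]), 'finger_gap': 94.03762957683763}
scene {'intrinsics': array([[485.22404304,   0.        , 320.91978438],
       [  0.        , 485.22404304, 201.58384361],
       [  0.        ,   0.        ,   1.        ]]), 'R': array([[-0.79188934,  0.6106268 , -0.00679544],
       [ 0.45165086,  0.57815983, -0.67951653],
       [-0.41100215, -0.54117107, -0.73362872]]), 't': array([ 402.89211428, -201.67738342, 1314.44791864])}
top {'intrinsics': array([[
[... 177 characters left out ...]
9983316, -0.01795282],
       [-0.98719399,  0.00618696, -0.15940436],
       [ 0.15948884,  0.01718615, -0.98705012]]), 't': array([ 37.47271917, 503.87652948, 761.87345508])}
{'intrinsics': array([[327.42987043,   0.        , 323.53862852],
       [  0.        , 327.42987043, 204.60286471],
       [  0.        ,   0.        ,   1.        ]]), 'hand_eye': array([[-4.19047937e-04, -9.57888073e-01, -2.87141541e-01,
         8.40315091e+01],
       [ 9.99999798e-01, -5.38618465e-04,  3.37423664e-04,
        -5.59205422e-01],
       [-4.77873840e-04, -2.87141342e-01,  9.57888105e-01,
        -2.03807557e+02],
       [ 0.00000000e+00,  0.00000000e+00,  0.00000000e+00,
         1.00000000e+00]])}
```

View pics/scene1.png

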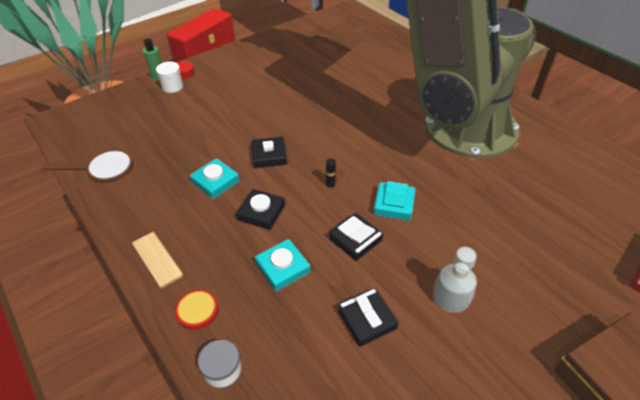

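View pics/top1.png

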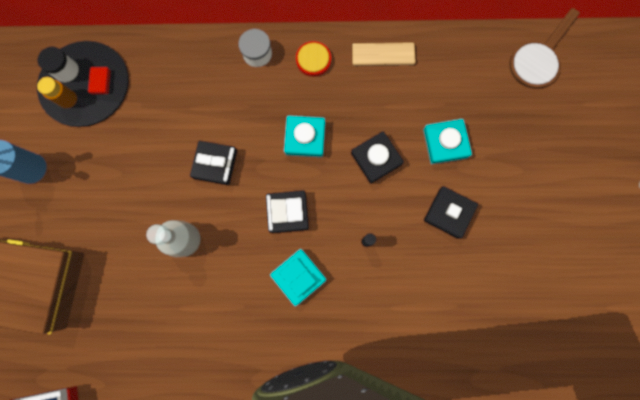

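Top view. The broad rocker could be black (288,212), black with slim rocker (213,162), or turquoise (299,277). The round key could be black (377,157), turquoise (304,135), turquoise (448,140), or black with square key (452,212). I choose the black boxes at (288,212) and (377,157), and check them in a close crop.

```bash
cat > h.py <<'E'
from cell import optics
import numpy as np,cv2
C={n:optics.get_calibration(n) for n in("scene","top")}
def ray(n,u,v,z):
    c=C[n];R=c["R"];t=c["t"];o=-R.T@t
    d=R.T@np.linalg.solve(c["intrinsics"],[u,v,1.]); return o+d*(z-o[2])/d[2]
def proj(n,X):
    c=C[n];q=c["intrinsics"]@(c["R"]@np.array(X,float)+c["t"]);return q[:2]/q[2]
def pts(n,d):
    c=C[n];v,u=np.mgrid[:400,:640];k=np.stack([u,v,np.ones_like(u)],-1).reshape(-1,3)@np.linalg.inv(c["intrinsics"]).T
    return ((k*d.reshape(-1,1)-c["t"])@c["R"]).reshape(400,640,3)
E
python3 - <<'E'
from h import *
f=np.load("top1.npz");p,d=f["p"],f["d"]
c=cv2.resize(p[110:260,190:490],None,fx=2.6,fy=2.6,interpolation=cv2.INTER_CUBIC);cv2.imwrite("pics/crop1.png",c[:,:,::-1])
for n in("top","scene"):
    f=np.load(n+"1.npz");p=f["p"];W=pts(n,f["d"])
    T=W[(abs(W[...,2])<12)&(f["d"]>0)];print(n,"table z",np.median(T[:,2]))
    cand={"top":{"broad":(288,212),"slim":(213,162),"round":(377,157),"square":(452,212),"lip":(369,240),"dec":(178,238),"tb":(299,277),"tr1":(304,135),"tr2":(448,140)},"scene":{"broad":(356,235),"round":(260,208),"slim":(368,315),"square":(268,151)}}[n]
    for k,(u,v) in cand.items():
        c0=ray(n,u,v,30)
        m=(np.hypot(W[...,0]-c0[0],W[...,1]-c0[1])<75)&(W[...,2]>20)
        m=m.astype(np.uint8);nl,lab=cv2.connectedComponents(m)
        l=lab[v,u]; Q=W[lab==l]
        top=Q[(Q[:,2]>22)][:,:2].astype(np.float32)
        r=cv2.minAreaRect(top); print(k,l,len(Q),np.round(r[0],1),np.round(r[1],1),round(r[2],1),"zmed/max",np.round([np.median(Q[:,2]),Q[:,2].max()],1))
        w=Q[(p[lab==l].min(1)>130)]
        if len(w)>5: print("   white c",np.round(w.mean(0),1))
E
```

```text
top table z -1.4738824907361527
broad 1 1581 [496.5 104. ] [83.7 84. ] 4.8 zmed/max [27.8 45.2]
   white c [495.9 109.7  34.2]
slim 1 1478 [604.5 265.1] [84.3 83.8] 79.0 zmed/max [26.6 45. ]
   white c [603.  255.5  32.3]
round 1 1503 [613.9 -88.1] [83.7 84.3] 31.0 zmed/max [26.6 41.7]
   white c [614.1 -87.8  36.6]
square 1 1625 [ 492.9 -239.3] [83.7 83.4] 62.0 zmed/max [26.5 42. ]
   white c [ 493.3 -239.7   35.6]
lip 1 147 [433.  -61.9] [21.6 22.6] 88.2 zmed/max [74.  77.1]
dec 1 1384 [438.  320.9] [63.2 73.9] 81.9 zmed/max [ 72.7 143.7]
   white c [436.8 320.5  99.6]
tb 619 1713 [364.8  75.1] [83.9 97.3] 39.7 zmed/max [ 27.9 833. ]
tr1 1 1443 [662.1  67.9] [83.8 84.2] 86.4 zmed/max [26.6 42.1]
   white c [662.5  68.   36.9]
tr2 1 1491 [ 648.2 -240.6] [83.9 84.3] 9.4 zmed/max [26.7 42.6]
   white c [ 648.1 -240.2   36.8]
scene table z 0.2790590410849166
broad 1 1276 [498.1 105.6] [85.6 85.5] 5.0 zmed/max [29.5 46.8]
   white c [496.  112.4  35.7]
round 1 1092 [615.6 -86.1] [86.5 85.3] 32.0 zmed/max [28.1 44.5]
   white c [614.7 -85.3  37.3]
slim 1 1875 [605.7 267.4] [85.4 84.3] 78.7 zmed/max [28.3 46.8]
   white c [603.2 259.1  34.8]
square 1 784 [ 494.3 -237.2] [88.  83.8] 61.3 zmed/max [28.  43.3]
   white c [ 492.8 -237.9   35.6]
```

View pics/crop1.png

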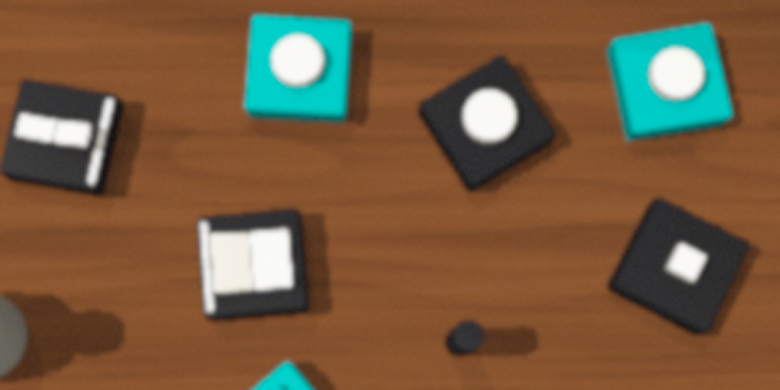

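The crop confirms it. The black broad rocker has its white line on the left, the +y side. The black round key is at crop (489,115). Next I work out the approach shifts.

```bash
cat >> h.py <<'E'
def shift(cmd,cyaw,tgt,tyaw):
    R=np.array([[np.cos(cyaw),np.sin(cyaw),0],[np.sin(cyaw),-np.cos(cyaw),0],[0,0,-1]])
    return np.round(R.T@(np.array(tgt,float)-cmd),1), round(cyaw-tyaw,3)
E
python3 - <<'E'
from h import *
a=np.radians(4.9);x=np.array([-np.sin(a),np.cos(a)])
b=np.array([497.,104.7]);P=b+21.5*x;print(P,a+np.pi/2)
print(shift([188.483,-516.685,180.746],.35,[*P,120],a+np.pi/2))
E
```

```text
[495.16353615 126.12142387] 1.6563174601426187
(array([ 508.5, -498.7,   60.7]), np.float64(-1.306))
```

jog_arm(deltas="45 -44 0 -0.12 0;90 -88 0 -0.24 0;135 -132 0 -0.36 0;180 -176 0 -0.48 0;225 -220 0 -0.6 0;270 -264 0 -0.72 0;315 -308 0 -0.84 0;360 -352 0 -0.96 0;405 -396 0 -1.08 0;450 -440 0 -1.2 0", squeeze=10)

```text
clock: 1.35
eef_pos: [459.0, 49.1, 180.7]
eef_rot: [3.141, 0.0, 1.554]
wrist_force: [1.6, -0.8, 0.4]
finger_gap: 0.5
```

Run:
```python
from cell import manip
s=manip.read_state();print(s["clock"],s["eef_pos"],s["eef_rot"],s["joints"],s["finger_gap"],s["wrist_force"])
```

```text
1.35 [459.0153775   49.09800075 180.73408195] [3.14144911e+00 6.62759385e-05 1.55406065e+00] [ 2.72382002e-02  1.01582984e-01  1.75918536e+00 -7.56847780e-05
  1.28068382e+00  4.39955135e-02] 0.5315967309316756 [ 1.60300124 -0.84528002  0.42124047]
```

Run:
```python
from h import *
print(shift([459,49.1,180.7],1.554,[495.2,126.1,110],1.656))
```

```text
(array([77.6, 34.9, 70.7]), -0.102)
```

jog_arm(deltas="20 9 0 -0.03 0;40 18 0 -0.05 0;60 27 10 -0.08 0;77.6 35 20 -0.1 0;77.6 35 35 -0.1 0;77.6 35 50 -0.1 0;77.6 35 65 -0.1 0;77.6 35 70 -0.1 0;77.6 35 70 -0.1 0;77.6 35 70 -0.1 0")

```text
clock: 2.6
eef_pos: [495.4, 123.8, 111.2]
eef_rot: [3.141, -0.0, 1.65]
wrist_force: [-1.0, 0.2, 0.4]
finger_gap: 0.0
```

Run:
```python
from h import *
from cell import manip
s=manip.read_state();print(s["clock"],s["eef_pos"],s["eef_rot"],s["finger_gap"],s["wrist_force"])
p,d=optics.camera("wrist");cv2.imwrite("pics/w1.png",p[:,:,::-1])
p,d=optics.camera("scene");cv2.imwrite("pics/s2.png",cv2.resize(p[130:330,200:500],None,fx=2.5,fy=2.5,interpolation=cv2.INTER_CUBIC)[:,:,::-1])
```

```text
2.6 [495.44238385 123.79311851 111.24442712] [ 3.14073799e+00 -1.23060067e-04  1.64965826e+00] 0.010038867504390129 [-1.04965566  0.18277738  0.41102118]
```

View pics/w1.png

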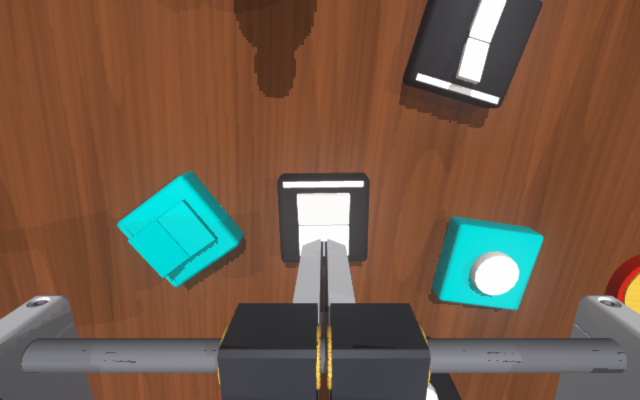

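View pics/s2.png

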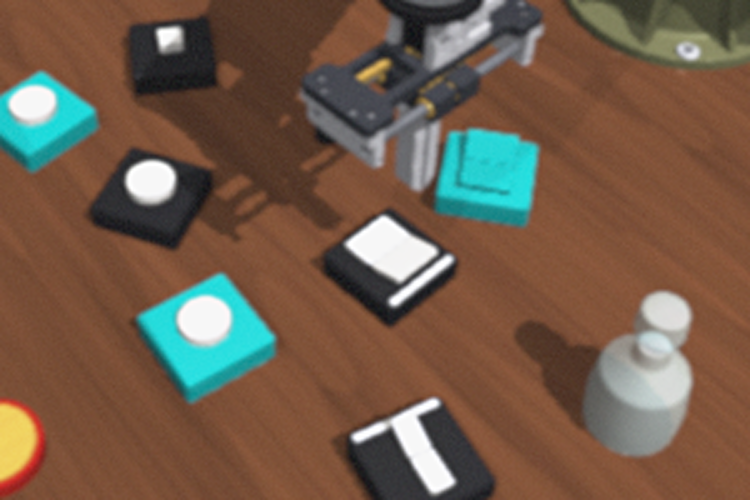

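Wrist view: the white line is at (323,184), with the raised half nearest it and the closed fingertips at (323,245). I cross-check the position using the hand-eye calibration.

```bash
cat >> h.py <<'E'
from scipy.spatial.transform import Rotation
def wray(pos,rot,u,v,z):
    c=optics.get_calibration("wrist");T=np.eye(4);T[:3,:3]=Rotation.from_euler("xyz",rot).as_matrix();T[:3,3]=pos
    M=T@c["hand_eye"];d=M[:3,:3]@np.linalg.solve(c["intrinsics"],[u,v,1.]);o=M[:3,3];return o+d*(z-o[2])/d[2]
E
python3 - <<'E'
from h import *
P=[495.44,123.79,111.24];r=[3.1407,-.0001,1.6497]
line=wray(P,r,323.5,184,28);L=wray(P,r,279,175,28);Rr=wray(P,r,368.5,175,28)
print(line,L,Rr,"hinge",wray(P,r,323.5,225.5,36))
a=np.radians(4.9);x=np.array([-np.sin(a),np.cos(a)]);print("far edge mid pred",np.array([497,104.7])+42*x,(L+Rr)/2)
print(shift([495.4,123.8,111.2],1.65,[495.2,126.1,60],1.656))
E
```

```text
[493.91152318 141.4609034   28.        ] [453.73826016 146.55225756  28.        ] [533.25059994 152.7912073   28.        ] hinge [496.78280683 104.8577323   36.        ]
far edge mid pred [493.41248923 146.54650244] [493.49443005 149.67173243  28.        ]
(array([ 2.3, -0. , 51.2]), -0.006)
```

jog_arm(deltas="2 0 10 0 0;2 0 20 0 0;2 0 30 0 0;2 0 40 0 0;2 0 45 0 0;2 0 48 0 0;2 0 49 0 0;2 0 49 0 0;2 0 49 0 0;2 0 49 0 0")

```text
clock: 3.95
eef_pos: [495.1, 125.8, 61.9]
eef_rot: [3.141, -0.0, 1.65]
wrist_force: [-0.3, 0.1, -0.1]
finger_gap: -0.0
```

jog_arm(deltas="0 0 2 0 0;0 0 3.5 0 0;0 0 5 0 0;0 0 6 0 0;0 0 7 0 0;0 0 8 0 0;0 0 9 0 0;0 0 10 0 0;0 0 11 0 0;0 0 11 0 0")

```text
clock: 5.2
eef_pos: [495.0, 125.8, 50.7]
eef_rot: [-3.141, -0.0, 1.65]
wrist_force: [0.2, 0.3, 0.5]
finger_gap: 0.5
```

Run:
```python
from h import *
from cell import manip
s=manip.read_state();print(s["clock"],s["eef_pos"],s["wrist_force"],s["moment"])
p,d=optics.camera("scene");cv2.imwrite("pics/s3.png",cv2.resize(p[170:290,270:450],None,fx=4,fy=4,interpolation=cv2.INTER_CUBIC)[:,:,::-1])
```

```text
5.2 [494.98077546 125.80082785  50.69364721] [0.23001089 0.28734511 0.45122863] [-0.05251487 -0.09115976  0.0247353 ]
```

View pics/s3.png

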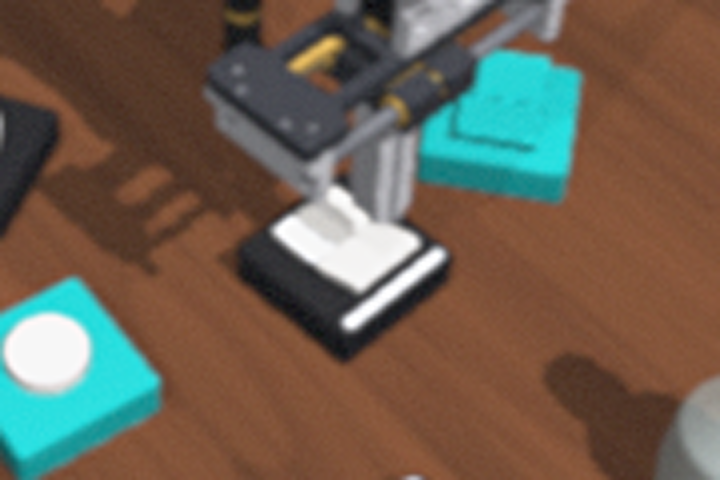

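Run:
```python
from h import *
f=lambda X:np.round((proj("scene",X)-[270,170])*4)
a=np.radians(4.9);x=np.array([-np.sin(a),np.cos(a)]);y=np.array([-x[1],x[0]]);b=np.array([497,104.7])
print("tip",f([495,125.8,36.7]))
for n,l,w,z in[("housing",42,42,28),("half+",31,23,36),("half+up",30,23,45),("half-",0,23,36)]:
    for sx in(1,):
        for sy in(1,-1): print(n,sy,f([*(b+l*x+sy*w*y),z]))
for sx,sy in((-1,1),(-1,-1)): print("back",f([*(b-42*x+sy*42*y),28]),f([*(b-30*x+sy*23*y),36]),f([*(b-30*x+sy*23*y),45]))
```

```text
tip [371. 259.]
housing 1 [453. 250.]
housing -1 [342. 337.]
half+ 1 [414. 248.]
half+ -1 [353. 295.]
half+up 1 [414. 236.]
half+up -1 [352. 283.]
half- 1 [372. 215.]
half- -1 [311. 261.]
back [340. 164.] [332. 184.] [333. 173.]
back [229. 244.] [271. 228.] [271. 217.]
```

Run:
```python
from h import *
for z in (97,111,130): print(z,(proj("scene",[495.4,123.8,z])-[200,130])*2.5)
for z in (37,51,60,70): print(z,(proj("scene",[495,125.8,z])-[270,170])*4)
p,d=optics.camera("scene");cv2.imwrite("pics/s4.png",cv2.resize(p[190:270,310:410],None,fx=7,fy=7,interpolation=cv2.INTER_NEAREST)[:,:,::-1])
p,d=optics.camera("top");cv2.imwrite("pics/t4.png",cv2.resize(p[160:260,240:340],None,fx=6,fy=6,interpolation=cv2.INTER_NEAREST)[:,:,::-1])
p,d=optics.camera("wrist");cv2.imwrite("pics/w4.png",p[:,:,::-1])
```

```text
97 [408.96253148 213.54703385]
111 [409.98092456 201.92526362]
130 [411.39830781 185.7502692 ]
37 [370.81666671 259.09449152]
51 [372.34026251 242.08750503]
60 [373.33626186 230.96976142]
70 [374.45848472 218.44306035]
```

View pics/s4.png

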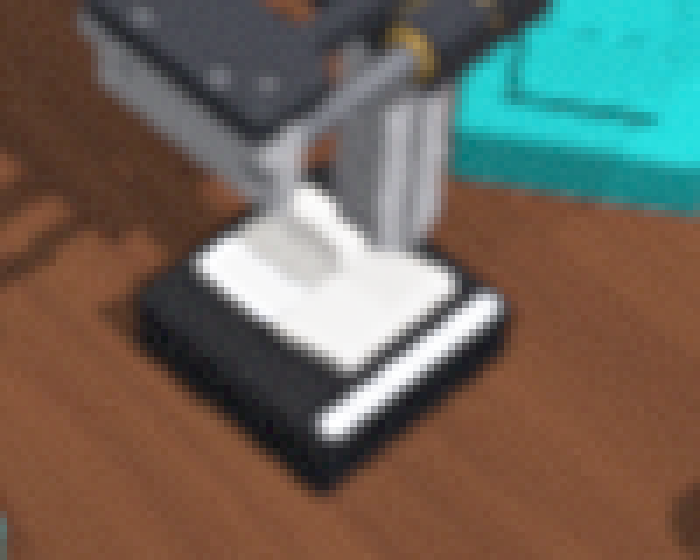

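View pics/w4.png

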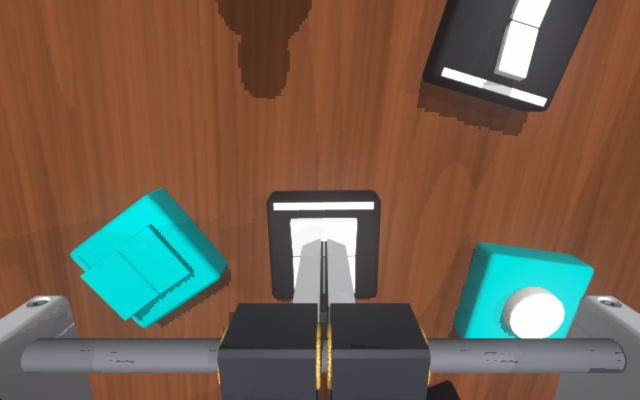

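Run:
```python
from h import *
c=optics.get_calibration("wrist");H=np.linalg.inv(c["hand_eye"])
for q in([0,0,14],[0,0,0],[8,0,14],[-8,0,14],[0,12,14],[0,0,-20]):
    k=c["intrinsics"]@(H@[*q,1])[:3];print(q,k[:2]/k[2])
p,d=optics.camera("scene");W=pts("scene",d)
# column through finger
for u in (360,366,370):
    print(u,[(v,*np.round(W[v,u]).astype(int)) for v in range(206,245,3)])
p,d=optics.camera("wrist")
k=np.linalg.inv(c["intrinsics"])
for v in range(222,300,6):
    q=c["hand_eye"]@[*(k@[315,v,1]*d[v,315]),1];print(v,np.round(q[:3],1),p[v,315])
```

```text
[0, 0, 14] [323.78769886 230.43608203]
[0, 0, 0] [323.80271995 238.01745756]
[8, 0, 14] [323.78542437 219.81512466]
[-8, 0, 14] [323.78992888 240.84934989]
[0, 12, 14] [340.65666109 230.42953031]
[0, 0, -20] [323.82766637 250.60829923]
360 [(206, np.int64(507), np.int64(124), np.int64(133)), (209, np.int64(508), np.int64(125), np.int64(125)), (212, np.int64(508), np.int64(126), np.int64(118)), (215, np.int64(507), np.int64(125), np.int64(108)), (218, np.int64(507), np.int64(126), np.int64(99)), (221, np.int64(506), np.int64(126), np.int64(89)), (224, np.int64(480), np.int64(99), np.int64(36)), (227, np.int64(486), np.int64(106), np.int64(37)), (230, np.int64(492), np.int64(113), np.int64(38)), (233, np.int64(498), np.int64(121), np.int64(41)), (236, np.int64(504), np.int64(127), np.int64(42)), (239, np.int64(509), np.int64(133), np.int64(41)), (242, np.int64(508), np.int64(132), np.int64(29))]
366 [(206, np.int64(503), np.int64(136), np.int64(141)), (209, np.int64(502), np.int64(136), np.int64(131)), (212, np.int64(502), np.int64(136), np.int64(123)), (215, np.int64(501), np.int64(13
[... 936 characters left out ...]
int64(44)), (233, np.int64(483), np.int64(134), np.int64(42)), (236, np.int64(478), np.int64(131), np.int64(25)), (239, np.int64(486), np.int64(140), np.int64(30)), (242, np.int64(490), np.int64(144), np.int64(27))]
222 [ 9.5 -6.   5.2] [254 254 254]
228 [ 5.1 -6.   5.4] [250 249 247]
234 [-1.  -6.2  9.7] [250 249 247]
240 [  9.9  -5.2 -26.9] [216 213 213]
246 [ 10.   -4.9 -35.7] [188 187 190]
252 [  9.8  -4.7 -43.2] [182 182 185]
258 [ 10.2  -4.5 -51.1] [182 182 184]
264 [ 10.4  -4.4 -58.2] [181 181 183]
270 [ 10.2  -4.2 -64. ] [181 180 183]
276 [ 10.5  -4.1 -70.2] [180 180 183]
282 [  9.8  -4.  -74.3] [179 179 182]
288 [ 10.   -3.8 -79.7] [179 179 181]
294 [ 10.2  -3.7 -84.7] [178 178 180]
```

View pics/t4.png

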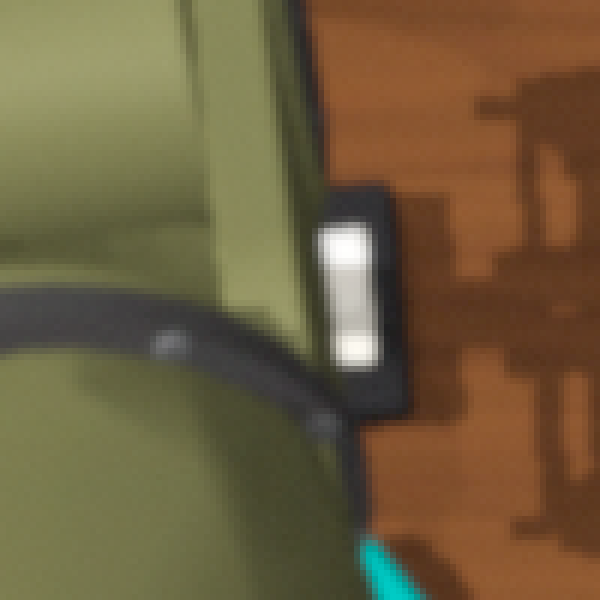

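The wrist force is about zero and the rocker is still raised. Depth in both the wrist and scene cameras puts the visible fingertips at z≈77, about 26 mm behind the TCP rather than 14 mm ahead of it. I don't trust `tcp_to_tips`, so I'll go down in small, force-checked steps.

jog_arm(deltas="0 0 3 0 0;0 0 6 0 0;0 0 9 0 0;0 0 12 0 0;0 0 15 0 0;0 0 18 0 0;0 0 20 0 0;0 0 22 0 0;0 0 23 0 0;0 0 23 0 0")

```text
clock: 6.75
eef_pos: [495.0, 125.8, 27.7]
eef_rot: [-3.142, 0.0, 1.65]
wrist_force: [0.1, 0.4, 0.9]
finger_gap: 0.6
```

Run:
```python
from h import *
from cell import manip
s=manip.read_state();print(s["clock"],s["eef_pos"],s["wrist_force"],s["moment"])
p,d=optics.camera("scene");cv2.imwrite("pics/s5.png",cv2.resize(p[190:270,310:410],None,fx=7,fy=7,interpolation=cv2.INTER_NEAREST)[:,:,::-1])
W=pts("scene",d)
for u in (360,366,370):
    print(u,[(v,*np.round(W[v,u]).astype(int).tolist()) for v in range(220,245,2)])
```

```text
6.75 [495.01701988 125.78569686  27.72308969] [0.08321764 0.40954749 0.89630491] [-0.04168373 -0.1247296  -0.00423811]
360 [(220, 506, 126, 93), (222, 508, 128, 90), (224, 508, 129, 84), (226, 507, 128, 76), (228, 507, 128, 70), (230, 507, 129, 65), (232, 497, 119, 40), (234, 500, 123, 41), (236, 506, 129, 44), (238, 508, 132, 42), (240, 512, 137, 44), (242, 506, 131, 27), (244, 511, 136, 29)]
366 [(220, 499, 136, 97), (222, 499, 136, 90), (224, 499, 136, 85), (226, 498, 136, 77), (228, 498, 136, 71), (230, 496, 135, 62), (232, 493, 132, 51), (234, 494, 134, 46), (236, 493, 134, 40), (238, 491, 132, 30), (240, 494, 135, 28), (242, 498, 141, 30), (244, 499, 142, 26)]
370 [(220, 487, 135, 87), (222, 486, 134, 80), (224, 487, 136, 76), (226, 486, 135, 68), (228, 475, 125, 44), (230, 479, 130, 44), (232, 481, 133, 43), (234, 475, 127, 26), (236, 480, 133, 29), (238, 483, 137, 28), (240, 950, 582, 830), (242, 490, 144, 27), (244, 493, 147, 26)]
```

View pics/s5.png

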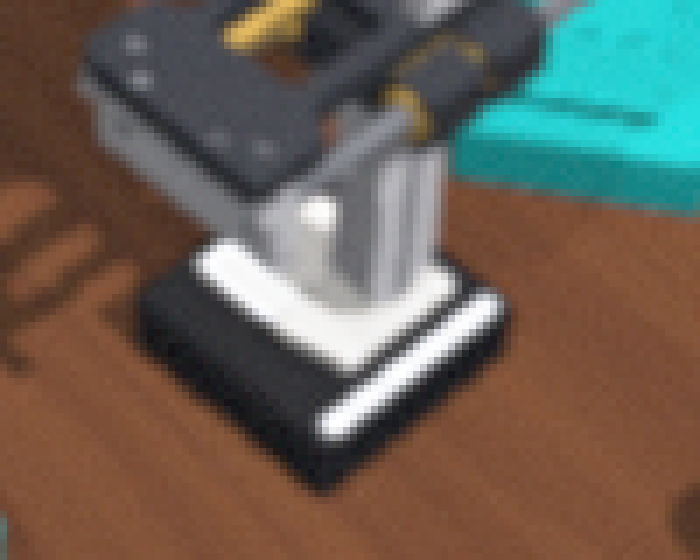

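jog_arm(deltas="-3 0 0 0 0;-3 0 2 0 0;-3 0 4 0 0;-3 0 5 0 0;-3 0 6 0 0;-3 0 7 0 0;-3 0 8 0 0;-3 0 9 0 0;-3 0 10 0 0;-3 0 10 0 0")

```text
clock: 8.05
eef_pos: [495.3, 122.8, 17.8]
eef_rot: [3.141, -0.0, 1.65]
wrist_force: [0.3, 0.1, 1.0]
finger_gap: 0.7
```

jog_arm(deltas="0 0 0.5 0 0;0 0 1 0 0;0 0 1.5 0 0;0 0 2 0 0;0 0 2.5 0 0;0 0 3 0 0;0 0 3.5 0 0;0 0 4 0 0;0 0 4 0 0;0 0 4 0 0")

```text
clock: 9.3
eef_pos: [495.2, 122.7, 13.7]
eef_rot: [-3.141, 0.0, 1.65]
wrist_force: [0.5, 0.9, -0.3]
finger_gap: 0.4
```

Run:
```python
from h import *
from cell import manip
s=manip.read_state();print(s["clock"],s["eef_pos"],s["wrist_force"],s["moment"])
p,d=optics.camera("scene");cv2.imwrite("pics/s6.png",cv2.resize(p[190:270,310:410],None,fx=7,fy=7,interpolation=cv2.INTER_NEAREST)[:,:,::-1])
```

```text
9.3 [495.22210176 122.73903816  13.71113415] [ 0.51803303  0.93354135 -0.28904084] [ 0.16342485 -0.14997169  0.01973661]
```

View pics/s6.png

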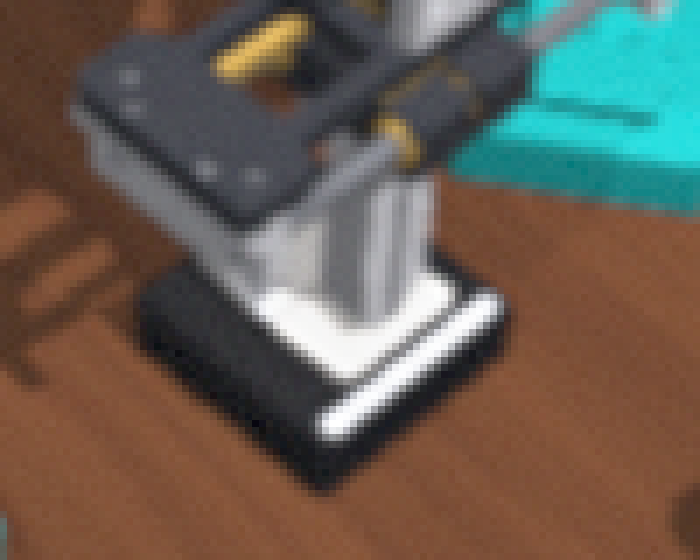

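Run:
```python
from h import *
p,d=optics.camera("scene");W=pts("scene",d)
for u in (346,352,358,366):
    print(u,[(v,*np.round(W[v,u]).astype(int).tolist()) for v in range(216,248,2)])
```

```text
346 [(216, 571, 156, 177), (218, 575, 160, 179), (220, 576, 162, 176), (222, 577, 163, 172), (224, 576, 163, 166), (226, 576, 163, 160), (228, 572, 159, 148), (230, 572, 159, 142), (232, 573, 161, 139), (234, 519, 100, 33), (236, 520, 102, 29), (238, 522, 104, 26), (240, 527, 110, 28), (242, 530, 114, 28), (244, 534, 118, 28), (246, 537, 122, 28)]
352 [(216, 562, 162, 177), (218, 561, 161, 170), (220, 554, 154, 152), (222, 555, 156, 149), (224, 494, 89, 37), (226, 498, 94, 38), (228, 501, 99, 38), (230, 505, 103, 38), (232, 507, 106, 36), (234, 512, 111, 38), (236, 515, 115, 37), (238, 519, 119, 38), (240, 516, 116, 26), (242, 522, 123, 31), (244, 524, 126, 29), (246, 526, 129, 27)]
358 [(216, 539, 154, 153), (218, 507, 120, 94), (220, 507, 121, 88), (222, 508, 122, 84), (224, 508, 123, 79), (226, 508, 123, 72), (228, 508, 123, 67), (230, 507, 123, 60), (232, 508, 125, 56), (234, 501, 118, 36), (236, 505, 122, 37), (238, 508, 126, 37), (240, 514, 132, 41), (242, 516, 135, 39), (244, 516, 136, 32), (246, 516, 136, 26)]
366 [(216, 498, 133, 106), (218, 496, 132, 97), (220, 495, 131, 90), (222, 494, 130, 81), (224, 493, 130, 75), (226, 492, 130, 68), (228, 492, 131, 62), (230, 493, 132, 57), (232, 492, 132, 50), (234, 491, 131, 42), (236, 493, 134, 40), (238, 494, 135, 35), (240, 495, 136, 30), (242, 498, 140, 29), (244, 500, 143, 28), (246, 502, 145, 24)]
```

jog_arm(deltas="0 0 0.4 0 0;0 0 0.8 0 0;0 0 1.2 0 0;0 0 1.6 0 0;0 0 2 0 0;0 0 2.4 0 0;0 0 2.7 0 0;0 0 3 0 0;0 0 3 0 0;0 0 3 0 0")

```text
clock: 10.65
eef_pos: [495.4, 122.9, 11.4]
eef_rot: [3.141, -0.0, 1.65]
wrist_force: [-4.3, 1.3, 11.5]
finger_gap: 0.1
```

jog_arm(deltas="0 0 0.2 0 0;0 0 0.4 0 0;0 0 0.6 0 0;0 0 0.8 0 0;0 0 1 0 0;0 0 1 0 0;0 0 1 0 0;0 0 1 0 0;0 0 1 0 0;0 0 1 0 0")

```text
clock: 11.9
eef_pos: [495.5, 122.9, 11.2]
eef_rot: [3.141, -0.0, 1.65]
wrist_force: [-9.0, 0.5, 23.4]
finger_gap: 0.5
```

Hard stop felt: z stalls at 11.2 while the force rises. I lift off and check.

jog_arm(deltas="0 0 -2 0 0;0 0 -5 0 0;0 0 -10 0 0;0 0 -20 0 0;0 0 -30 0 0;0 0 -40 0 0;0 0 -50 0 0;0 0 -60 0 0;0 0 -60 0 0;0 0 -60 0 0")

```text
clock: 13.15
eef_pos: [495.1, 122.8, 69.5]
eef_rot: [-3.141, 0.0, 1.65]
wrist_force: [-0.4, -0.3, 0.7]
finger_gap: 0.5
```

Run:
```python
from h import *
from cell import manip
s=manip.read_state();print(s["clock"],s["eef_pos"],s["eef_rot"],s["wrist_force"],s["moment"])
p,d=optics.camera("scene");cv2.imwrite("pics/s7.png",cv2.resize(p[190:270,310:410],None,fx=7,fy=7,interpolation=cv2.INTER_NEAREST)[:,:,::-1])
W=pts("scene",d)
a=np.radians(4.9);x=np.array([-np.sin(a),np.cos(a)]);y=np.array([-x[1],x[0]])
X=W[...,:2]-[498,105.5];l=X@x;w=X@y
for k in range(-32,34,4):
    m=(abs(l-k)<2)&(abs(w)<18)&(W[...,2]<52)&(W[...,2]>20);print(k,m.sum(),np.round(np.median(W[m][:,2]),1),end="; ")
m=(abs(l)<70)&(abs(w)<70)&(W[...,2]>22)&(W[...,2]<50)
r=cv2.minAreaRect(W[m][:,:2].astype(np.float32));print("\nrect",r)
```

```text
13.15 [495.07613269 122.76446335  69.48534188] [-3.14116426e+00  4.07723273e-05  1.64977109e+00] [-0.39845941 -0.25049785  0.7117694 ] [-0.01889617 -0.09805188  0.021517  ]
-32 5 43.3; -28 26 44.4; -24 25 44.2; -20 34 41.8; -16 24 41.1; -12 32 39.6; -8 28 38.6; -4 32 37.3; 0 28 36.2; 4 22 36.0; 8 28 36.2; 12 24 35.4; 16 26 36.1; 20 25 36.1; 24 25 35.4; 28 37 35.1; 32 37 30.1; 
rect ((498.10821533203125, 106.17497253417969), (84.48198699951172, 85.77234649658203), 5.228930473327637)
```

View pics/s7.png

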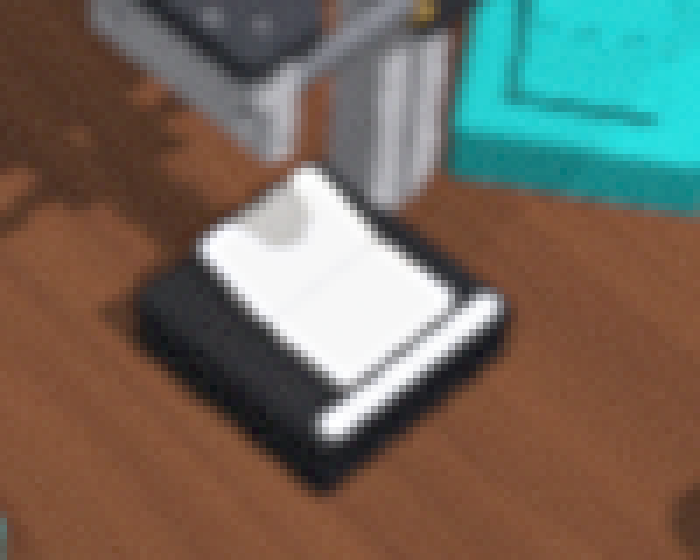

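Rocker fully over (raised half level at 36 mm, the other half up to 44) and the box hasn't moved. On to the round key.

Run:
```python
from h import *
print(shift([495.1,122.8,69.5],1.65,[614.5,-87.5,25],1.65))
```

```text
(array([-219.1,  102.4,   44.5]), 0.0)
```

jog_arm(deltas="-44 20 -10 0 0;-88 41 -10 0 0;-132 61 -10 0 0;-176 82 -10 0 0;-219 102.5 -10 0 0;-219 102.5 -10 0 0;-219 102.5 10 0 0;-219 102.5 30 0 0;-219 102.5 40 0 0;-219 102.5 40 0 0")

```text
clock: 14.45
eef_pos: [614.3, -87.0, 29.0]
eef_rot: [-3.14, -0.0, 1.65]
wrist_force: [0.2, -0.4, -0.4]
finger_gap: 0.5
```

Run:
```python
from h import *
from cell import manip
s=manip.read_state();print(s["clock"],s["eef_pos"],s["eef_rot"],s["wrist_force"])
p,d=optics.camera("scene");cv2.imwrite("pics/s8.png",cv2.resize(p[150:250,200:325],None,fx=6,fy=6,interpolation=cv2.INTER_CUBIC)[:,:,::-1])
p,d=optics.camera("wrist");cv2.imwrite("pics/w8.png",p[:,:,::-1])
```

```text
14.45 [614.30550132 -87.02677433  29.040545  ] [-3.14027957e+00 -4.09145511e-04  1.65015874e+00] [ 0.19964501 -0.41550814 -0.36431791]
```

View pics/s8.png

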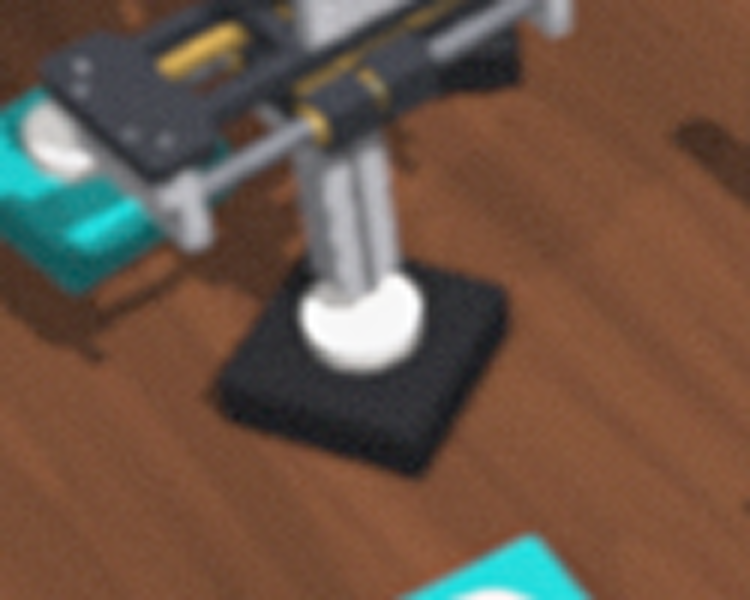

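View pics/w8.png

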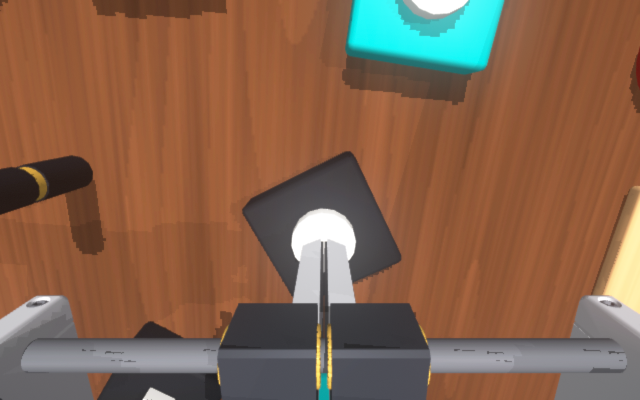

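jog_arm(deltas="0 0 3 0 0;0 0 6 0 0;0 0 9 0 0;0 0 11 0 0;0 0 12 0 0;0 0 12 0 0;0 0 12 0 0;0 0 12 0 0;0 0 12 0 0;0 0 12 0 0")

```text
clock: 15.8
eef_pos: [614.7, -87.4, 17.8]
eef_rot: [-3.142, 0.0, 1.65]
wrist_force: [0.1, -0.4, -0.4]
finger_gap: 0.7
```

jog_arm(deltas="0 0 2.5 0 0;0 0 5 0 0;0 0 7.5 0 0;0 0 9.4 0 0;0 0 9.6 0 0;0 0 9.6 0 0;0 0 9.6 0 0;0 0 9.6 0 0;0 0 9.6 0 0;0 0 9.6 0 0")

```text
clock: 17.05
eef_pos: [615.0, -87.5, 9.4]
eef_rot: [3.141, 0.0, 1.65]
wrist_force: [-5.5, 1.1, 15.7]
finger_gap: 0.4
```

jog_arm(deltas="0 0 0 0 0;0 0 0 0 0;0 0 0 0 0;0 0 0 0 0;0 0 0 0 0;0 0 0 0 0;0 0 0 0 0;0 0 0 0 0;0 0 0 0 0;0 0 0 0 0")

```text
clock: 18.3
eef_pos: [615.0, -87.5, 9.4]
eef_rot: [3.141, 0.0, 1.65]
wrist_force: [-6.6, 0.9, 16.1]
finger_gap: 0.5
```

jog_arm(deltas="0 0 -1 0 0;0 0 -5 0 0;0 0 -15 0 0;0 0 -30 0 0;0 0 -50 0 0;0 0 -75 0 0;0 0 -100 0 0;0 0 -130 0 0;0 0 -150 0 0;0 0 -150 0 0")

```text
clock: 19.55
eef_pos: [615.4, -87.5, 160.6]
eef_rot: [3.138, 0.001, 1.65]
wrist_force: [-0.4, -0.1, 0.3]
finger_gap: 0.7
```

Run:
```python
from h import *
from cell import manip
s=manip.read_state();print(s["clock"],s["eef_pos"],s["wrist_force"])
for n in("scene","top"):
    p,d=optics.camera(n);cv2.imwrite(f"pics/{n}9.png",p[:,:,::-1])
    W=pts(n,d)
    for k,c0 in {"broad":(497,105),"slim":(604.5,265),"round":(614,-88),"square":(493,-239)}.items():
        m=(np.hypot(W[...,0]-c0[0],W[...,1]-c0[1])<75)&(W[...,2]>22)&(W[...,2]<60)
        r=cv2.minAreaRect(W[m][:,:2].astype(np.float32));m2=(np.hypot(W[...,0]-c0[0],W[...,1]-c0[1])<12)&(W[...,2]<60);print(n,k,np.round(r[0],1),np.round(r[1],1),round(r[2],1),np.median(W[m2][:,2]) if m2.any() else None)
```

```text
19.55 [615.37774603 -87.53561691 160.55375194] [-0.3852236 -0.1015796  0.3151831]
scene broad [497.8 105.8] [84.8 86. ] 5.4 36.437769704763056
scene slim [605.9 267. ] [85.4 84.3] 79.5 36.19444186333901
scene round [614.5 -86.5] [87.9 85.7] 30.1 39.974526958911056
scene square [ 492.3 -237.9] [92.7 82.5] 58.0 39.55198118601042
top broad [496.5 104.1] [84.  83.9] 5.2 34.67860179585972
top slim [604.3 264.7] [84.1 83.9] 79.1 34.894285720495574
top round [0. 0.] [0. 0.] 0.0 None
top square [0. 0.] [0. 0.] 0.0 None
```

View pics/scene9.png

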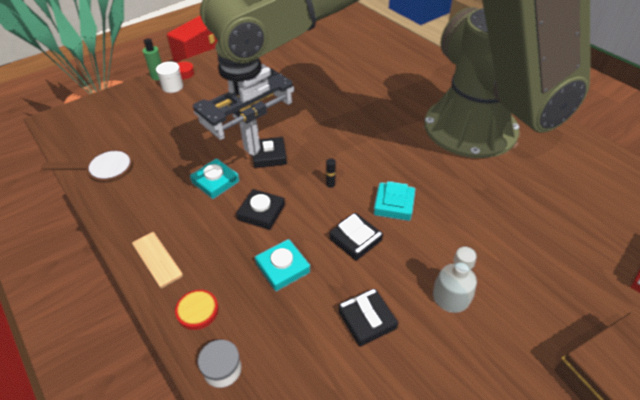

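The scene view shows every box in place, the lipstick (331,173) and decanter standing, the broad rocker over (356,232), and the arm clear.

```bash
python3 -c "
from cell import workorder; print(workorder.sign_off())"
```

```text
the job is handed in; nothing more can be done
None
```

I pressed the black broad rocker fully over, then held the black round key fully down for about two seconds, withdrew and handed the job in at about 19.7 s. I saw no lamp in the pictures, so I could not confirm the lights themselves.

- **Rocker:** it met its hard stop at about 23 N, a firmer press than the 2 N it needs to move. Afterwards the depth image showed the line-side half level at 36 mm and the other half raised to about 44 mm.
- **Round key:** it was held on its stop at about 16 N, against the 5 N needed. I judged it fully down from the position and the force, as no sensor reads the key. It was back at 40 mm after release.
- **Other things:** in the scene view the rocker, round-key and slim-rocker boxes are within about 1 mm of where they started. The square-key box reads about 2 mm and 3° off in that view. The gripper was beside it in the picture and I never went near it, so I take that as measuring error. The top camera's view of the round and square boxes was blocked at the end. The decanter and lipstick were still standing.
- **Disagreement:** `manip.tcp_to_tips` says the fingertips are 14 mm ahead of the TCP, but depth and contact put them about 25 mm behind it. My first press therefore stopped short without touching anything. I went on in force-checked steps from there.

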